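# Load a bushing into the sample changer and index it one click

## Task

Take the loose bronze bushing that stands by itself on the bench top and stand it in the empty white pocket at the green loading mark of the sample changer and let go of it. Then turn the wheel one click (60 degrees) counter-clockwise, seen from above (the black knob in its middle turns it), so that this bushing stands in front of the blue sensor post, and let go of the knob.

Things in the scene. Friction and masses are not known exactly. Their poses are not given: they have to be found in the camera images.
- bushing: Loose bronze-coloured plain bushing (short tube), 22 mm outside diameter, 21 mm high, about 60 g, standing on the bench among other small things. Origin: centre of its underside; z is its axis, up. Two more like it are already in the wheel, at and beyond the blue post; these are fixed there and not meant. They and the seated bushing top out 54 mm above the bench.
- pocket (a point): The empty pocket at the green mark: a white round cup on the wheel, 72 mm from its axis; outside 42 mm wide, mouth 35 mm, narrowing to 27 mm at the inner floor, 9 mm deep. Point: centre of the inner floor, 33 mm above the bench; turns with the wheel. Six pockets, 60 degrees and 72 mm apart; counter-clockwise the next is full, clockwise empty. Blue post: 26 mm wide, top 66 mm above the bench.
- knob (a point): Black bar knob on the middle of the wheel, fixed to it: 52 mm long, 16 mm wide, white line along its top, from 62 to 98 mm above the bench. Point: on the wheel's vertical axis, 80 mm above the bench. x runs along the bar, away from the pocket listed (the bar points at it), z up; turns with the wheel. The dark wheel is 192 mm across, on a grey 240 mm square base fixed to the bench.
- wheel (a joint): Turn of the wheel in rad: 0 at the start, growing counter-clockwise seen from above. It has a light click (detent) every 1.047 rad (60 degrees), where it settles by itself when let go within some 15 degrees; about 0.1 N m turns it over a click. It turns on both ways with no stop at the next click.

How it is judged:
On the way:
1. the bushing stands in the pocket at the green loading mark, let go, before the wheel is turned (horizontal distance between bushing and pocket below 0.01 m and z of bushing in the frame of pocket below 0.005 m and angle between bushing's own z axis and vertical below 0.2 rad and contact force between the fingers and bushing below 0.1 N and value of joint wheel between -0.2 and 0.2 rad), for 0.2 s.
At the end, for the whole second after the job is handed in: The wheel rests 60 degrees (within 10) counter-clockwise of its start, and the bushing stands at rest in the pocket that was at the green mark: within 10 mm of the pocket's centre, less than 5 mm above its floor, upright within 11 degrees (horizontal distance between bushing and pocket below 0.01 m and z of bushing in the frame of pocket below 0.005 m and angle between bushing's own z axis and vertical below 0.2 rad and value of joint wheel between 0.872 and 1.222 rad and velocity of joint wheel between -0.05 and 0.05 rad/s and linear speed of bushing below 0.02 m/s); the robot touches nothing.
It also fails if it takes over 51 s, if anything falls off the work surface, if the arm or the gripper's body presses on something with over 40 N, if the wrist force passes 120 N, or if a joint passes its speed limit or range.

## Robot

A 7-joint arm with a two-finger parallel gripper is mounted at the origin on a cart in front of the work surface, level with it; the furniture and walls round the work are solid. World frame = base frame: x ahead of the robot, y to its left, z up, the work surface at z = 0. Lengths are in m, angles in rad, forces in N, time in s.
With the tool pointing down it reaches from about 0.425 to 0.95 m from the base axis. Payload 4.7 kg.
Tool frame: the origin (TCP) lies between the finger pads; the fingertips stand 25 mm ahead of it and the grasp point (between the pads) lies 6 mm ahead of it; z points along the fingers, y is the direction in which the jaws open and shut (so a half turn about z gives the same grasp; the last joint's range is limited). The gripper opens to 85 mm and grips with 20 to 120 N. Pads are 22 mm wide; open, the fingers measure 114 mm over their backs; the gripper's body (76 mm by 85 mm) begins 54 mm behind the grasp point. The pads swing forward as they close: fully open they stand 13 mm farther back than shut.
Start: joints at [1.072, 0.469, -0.049, 1.532, 0.024, 1.141, -0.082], TCP at [0.306, -0.602, 0.256] pointing down, gripper open.
Joint ranges: [-2.59, 2.59], [-0.33, 1.99], [-1.39, 1.29], [0.1, 2.45], [-1.04, 4.18], [0.21, 1.99], [-2.66, 2.66]. Speed limits (rad/s): [2.57, 2.57, 3.14, 3.14, 3.14, 3.14, 3.14].

## Interface

Orientations are given as a 3x3 rotation matrix whose columns are the frame's x, y, z axes.
In Python, from station import ctrl, viewer gives the robot as it stands.
- The arm moves only by the shell command python3 -m inch 'ROWS' [FORCE]. ROWS is JSON, a list of rows, each an object of numbers: "grip": the opening in per cent of the stroke, from 0 (shut) to 100 (fully open); "tx", "ty", "tz": the shift along the world's x, y, z in mm; "twist": the turn about the world's z in degrees. In form: [{"grip": .., "tx": .., "ty": .., "tz": .., "twist": ..}, ...]. A call has 1 to 5 rows; each row shifts and turns the commanded pose from where the row before left it; what a row does not reach is not made up. A row lasts 1/12 s, in which the tool goes at most 41.7 mm and 7.16 degrees, less where a joint would pass 70% of its speed; a pose out of reach is approached as far as the arm can. A call with a gripper value outside its range is refused whole. The fingers move at their own pace and stop on an object; FORCE is the grip in N (left out, the last holds). Time passes only in rows, so rows that do not move let the fingers close. It gives the time, the measured TCP pose, the force and the opening at its end, in the units of the state.
- ctrl.observe(): the state, without advancing time (a new reading comes with each control period).
- viewer.capture(name): name is "scene" or "top" or "wrist"; returns the picture (420x560x3 uint8, red, green, blue); there is no depth.
- viewer.camera_params(name): a dict with "mtx" (3x3 intrinsics, pixels), "D" ([k1, k2, p1, p2, k3] as OpenCV has them; the pictures are not rectified), "camera_from_world" (4x4, takes a point from world to camera coordinates); the wrist camera has in their place "tool_from_camera" (4x4, takes a point from camera to tool coordinates, whose origin is the TCP and whose axes are the flange's). Camera axes: x right, y down, z forward; pixel columns grow to the right and rows downward; lengths in m; the calibration is good to about 2 mm. A picture is of the moment at which its call begins: read the wrist's pose just before it. camera_params takes no time and is no camera call.
- ctrl.close_job(): hands the job in, once; it reports no verdict.
The state is a dict: "time": time; "joint_positions": joint angles; "dq": joint speeds; "effort": joint torques, N m; "eef_pos": TCP position; "tool_rot": TCP orientation; "wrist_force": force on the tool from outside, world axes, zero at the start; "torque": the same for the moment, N m; "grip_width": finger opening in m.
Only numpy, scipy, OpenCV 4.12 (cv2) and the standard library are available. Lean on these libraries where they do the work, as an engineer would, in place of code of your own. Each camera call takes 0.05 s, during which the arm holds its last target. There are 200 camera calls.

## Working session

There is one attempt and no reset: what is moved stays moved. The work goes in short steps, Python scripts to look and compute and a shell command to move; the robot and the scene stay as the last step left them, time stands still between calls to the robot, and variables do not carry over. Pictures are saved under pics/ and viewed, about 8 in all and at most 12, crops included, and the job is handed in when it is done.

```bash
mkdir -p pics; cat > h.py <<'E'
import cv2,numpy as np
from station import ctrl,viewer
def grab(n,f):
    s=ctrl.observe();im=viewer.capture(n);cv2.imwrite(f'pics/{f}.png',im[:,:,::-1]);return s,im
def ray(n,uv,s=None):
    p=viewer.camera_params(n);q=cv2.undistortPoints(np.array(uv,float).reshape(-1,1,2),np.array(p['mtx']),np.array(p['D']))[:,0]
    d=np.c_[q,np.ones(len(q))]
    if n=='wrist':
        T=np.eye(4);T[:3,:3]=s['tool_rot'];T[:3,3]=s['eef_pos'];W=T@np.array(p['tool_from_camera'])
    else: W=np.linalg.inv(np.array(p['camera_from_world']))
    return W[:3,3],d@W[:3,:3].T
def onplane(n,uv,z,s=None):
    o,d=ray(n,uv,s);return o+d*((z-o[2])/d[:,2])[:,None]
E
python3 - <<'E'
from h import *
s,a=grab('top','top0');_,b=grab('scene','scene0')
print(s['time'],s['eef_pos'],s['tool_rot'],s['grip_width'])
E
```

```text
0.0 [ 0.30535112 -0.6013733   0.25524342] [[ 8.91630276e-01  4.52763191e-01 -9.71083648e-04]
 [ 4.52764226e-01 -8.91628587e-01  1.73758375e-03]
 [-7.91319776e-05 -1.98895421e-03 -9.99998019e-01]] 0.08540421899091918
```

View pics/top0.png

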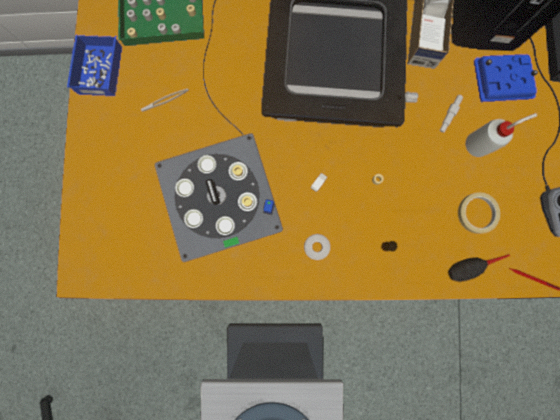

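View pics/scene0.png

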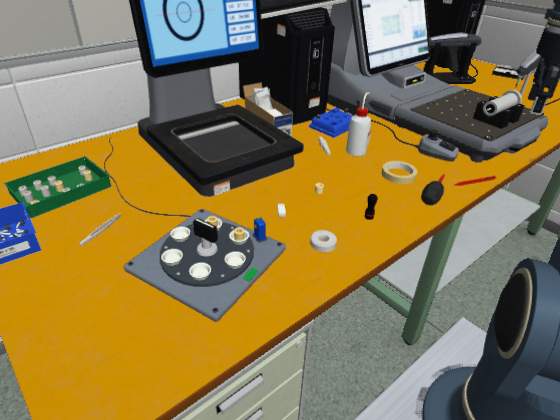

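The top view shows the loose bushing at about (378,179), the wheel centre at (217,195), the empty pocket at (225,226) by the green mark at (231,243), and the blue post at (268,207). The scene view agrees, with the bushing at (319,188). Next I measure these.

```bash
python3 - <<'E'
from h import *
a=cv2.imread('pics/top0.png');h=cv2.cvtColor(a,cv2.COLOR_BGR2HSV)
white=((h[:,:,1]<60)&(h[:,:,2]>170)).astype(np.uint8);white[:,:150]=0
n,l,st,c=cv2.connectedComponentsWithStats(white)
for i in range(1,n):
    x,y,w,hh,A=st[i]
    if 140<y<260 and 150<x<290 and A>15: print('white',st[i],c[i],onplane('top',[c[i]],.042)[0].round(4))
g=cv2.inRange(h,(50,120,60),(75,255,255));g[:200]=0;m=np.argwhere(g)[:,::-1].mean(0);print('green',m,onplane('top',[m],.01))
for r in h[172:187,370:387]: print(' '.join('%d/%d/%d'%tuple(p) for p in r[::2]))
print('bush',onplane('top',[(378,179)],.021))
E
```

```text
white [198 155  18  18 239] [206.44351464 163.59414226] [0.6357 0.1457 0.042 ]
white [229 162  18  18 160] [238.0625 170.7625] [0.6194 0.0747 0.042 ]
white [175 179  19  18 237] [184.23206751 186.82278481] [0.5831 0.194  0.042 ]
white [238 193  19  18 171] [247.32748538 201.32163743] [0.5509 0.0533 0.042 ]
white [184 210  19  18 237] [193.23206751 217.80590717] [0.5141 0.1721 0.042 ]
white [216 217  18  18 231] [224.85281385 224.67965368] [0.4992 0.1021 0.042 ]
green [231.65217391 240.80434783] [[0.46486643 0.0902874  0.01      ]]
20/219/184 20/225/187 20/222/183 20/223/185 20/215/186 20/225/184 21/227/183 21/234/182 20/218/187
20/220/184 20/215/189 20/227/185 19/190/188 19/158/189 20/192/186 20/217/186 20/209/188 20/220/184
19/199/190 20/215/186 19/200/190 19/125/196 20/102/207 20/129/206 19/201/189 20/219/186 19/210/189
20/213/187 20/227/182 19/156/188 21/95/213 21/91/204 22/95/210 19/148/198 20/219/184 20/202/186
20/215/184 19/205/179 20/110/169 21/96/191 20/97/169 21/91/198 19/111/206 20/209/184 20/212/185
20/211/187 19/198/167 21/85/176 20/136/176 19/131/144 20/97/165 20/108/208
[... 248 characters left out ...]
78 20/138/205 19/205/182 20/106/149 21/111/203 20/196/186 20/202/186
20/210/188 19/158/150 21/91/151 20/110/209 19/135/194 21/97/191 20/129/204 20/223/184 20/212/184
19/209/190 19/181/168 20/96/141 21/93/192 21/95/207 20/107/201 20/171/192 20/207/187 20/200/191
21/219/185 20/203/182 20/122/152 22/97/163 21/92/181 19/141/186 20/204/189 20/217/186 20/220/182
20/216/185 20/215/187 19/192/175 19/139/165 20/156/172 20/204/181 19/206/187 20/208/184 18/195/190
20/215/189 21/220/183 20/214/185 19/187/183 20/204/185 20/213/189 19/206/187 19/198/187 20/201/185
20/205/188 20/212/188 19/202/188 20/222/184 20/208/189 20/212/185 20/210/185 21/217/182 19/207/186
bush [[ 0.60566494 -0.24271356  0.021     ]]
```

```bash
R='python3 -m inch'
$R '[{"grip":100,"tx":15,"ty":18,"tz":0,"twist":-2},{"grip":100,"tx":25,"ty":30,"tz":0,"twist":-2},{"grip":100,"tx":25,"ty":30,"tz":0,"twist":-2},{"grip":100,"tx":25,"ty":30,"tz":0,"twist":-2},{"grip":100,"tx":25,"ty":30,"tz":0,"twist":-2}]'
$R '[{"grip":100,"tx":25,"ty":30,"tz":0,"twist":0},{"grip":100,"tx":25,"ty":30,"tz":0,"twist":0},{"grip":100,"tx":25,"ty":30,"tz":0,"twist":0},{"grip":100,"tx":25,"ty":30,"tz":0,"twist":0},{"grip":100,"tx":25,"ty":30,"tz":0,"twist":0}]'
$R '[{"grip":100,"tx":25,"ty":30,"tz":-20,"twist":0},{"grip":100,"tx":15,"ty":18,"tz":-30,"twist":0},{"grip":55,"tx":10,"ty":12,"tz":-10,"twist":0},{"grip":55,"tx":0,"ty":0,"tz":0,"twist":0},{"grip":55,"tx":0,"ty":0,"tz":0,"twist":0}]'
python3 - <<'E'
from h import *
s,a=grab('wrist','w0');print(s['time'],s['eef_pos'],s['tool_rot'][:,1],s['grip_width'],s['joint_positions'])
E
```

```text
time: 0.52
eef_pos: [0.4212, -0.4622, 0.2559]
tool_rot: [[0.957, 0.289, -0.0], [0.289, -0.957, 0.001], [-0.0, -0.001, -1.0]]
wrist_force: [0.4, 0.0, -0.0]
grip_width: 0.0855
time: 0.93
eef_pos: [0.5463, -0.3121, 0.256]
tool_rot: [[0.957, 0.291, -0.001], [0.291, -0.957, 0.0], [-0.001, -0.0, -1.0]]
wrist_force: [0.4, -0.4, -0.5]
grip_width: 0.0853
time: 1.35
eef_pos: [0.5942, -0.2548, 0.1965]
tool_rot: [[0.956, 0.293, -0.002], [0.293, -0.956, 0.0], [-0.002, -0.001, -1.0]]
wrist_force: [-1.2, -1.5, 0.1]
grip_width: 0.0516
1.35 [ 0.59416367 -0.25484341  0.19650863] [ 2.92677477e-01 -9.56210786e-01 -9.09275333e-04] 0.05161273359242856 [ 0.44082798  0.48072381 -0.14068305  1.66209934  0.07714993  1.00614497
 -0.99932652]
```

View pics/w0.png

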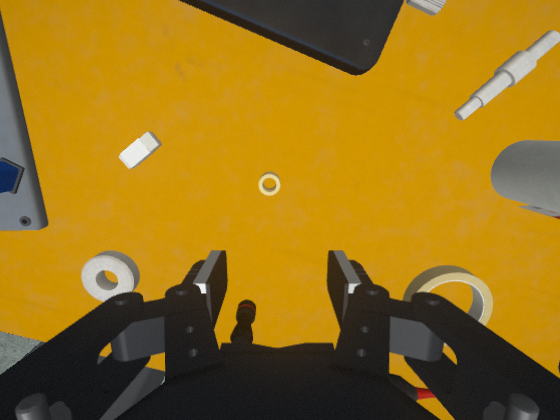

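The wrist view shows the bushing ring at (269,184), free all round, with the fingers at the bottom of the picture.

```bash
cat >> h.py <<'E'
def bush(f,box):
    h=cv2.cvtColor(cv2.imread(f'pics/{f}.png'),cv2.COLOR_BGR2HSV);x0,x1,y0,y1=box
    m=((h[y0:y1,x0:x1,1]<150)&(h[y0:y1,x0:x1,2]>130)).astype(np.uint8)
    c=max(cv2.findContours(m,cv2.RETR_EXTERNAL,cv2.CHAIN_APPROX_NONE)[0],key=cv2.contourArea)
    (x,y),r=cv2.minEnclosingCircle(c);return (x+x0,y+y0),r
E
python3 - <<'E'
from h import *
s=ctrl.observe()
uv,r=bush('w0',(250,290,165,205));P=onplane('wrist',[uv],.0195,s)[0]
q=bush('top0',(365,392,166,192));Q=onplane('top',[q[0]],.0195)[0]
print(uv,r,P,q,Q,'delta',(P-s['eef_pos'])*1000, onplane('wrist',[(uv[0]-r,uv[1]),(uv[0]+r,uv[1])],.021,s))
E
```

```text
(269.5, 183.2391300201416) 11.77159309387207 [ 0.61121985 -0.24487052  0.0195    ] ((377.5, 178.5), 5.700977325439453) [ 0.60709048 -0.24195391  0.0195    ] delta [  17.24952561   11.82703294 -178.15063851] [[ 0.60804234 -0.23354119  0.021     ]
 [ 0.61488867 -0.25612716  0.021     ]]
```

```bash
R='python3 -m inch'
$R '[{"grip":55,"tx":6,"ty":4,"tz":-25,"twist":0},{"grip":55,"tx":6,"ty":4,"tz":-35,"twist":0},{"grip":55,"tx":4,"ty":2,"tz":-25,"twist":0},{"grip":55,"tx":0,"ty":0,"tz":-10,"twist":0},{"grip":55,"tx":0,"ty":0,"tz":0,"twist":0}]'
python3 - <<'E'
from h import *
s,a=grab('wrist','w1');print(s['time'],s['eef_pos'],s['tool_rot'])
p=viewer.camera_params('wrist');T=np.array(p['tool_from_camera'])
b=np.array([.610,-.244,.021]);c=np.linalg.inv(T)@np.r_[s['tool_rot'].T@(b-s['eef_pos']) if hasattr(s['tool_rot'],'T') else np.array(s['tool_rot']).T@(b-np.array(s['eef_pos'])),1]
u=cv2.projectPoints(c[None,:3],np.zeros(3),np.zeros(3),np.array(p['mtx']),np.array(p['D']))[0].ravel();print('expect',u)
x,y=u.astype(int)
uv,r=bush('w1',(x-45,x+45,max(0,y-45),y+45));P=onplane('wrist',[uv],.0205,s)[0];print(uv,r,P,'delta',(P-s['eef_pos'])*1000)
E
```

```text
time: 1.82
eef_pos: [0.6083, -0.2471, 0.1008]
tool_rot: [[0.957, 0.289, -0.004], [0.289, -0.957, 0.0], [-0.004, -0.001, -1.0]]
wrist_force: [-1.0, -0.7, -0.6]
grip_width: 0.0468
1.8167 [ 0.60833939 -0.24712928  0.10080661] [[ 9.57438561e-01  2.88612344e-01 -3.78378570e-03]
 [ 2.88614454e-01 -9.57445402e-01  1.20625982e-05]
 [-3.61928680e-03 -1.10360444e-03 -9.99992841e-01]]
expect [272.10417106 230.39050159]
(np.float64(270.4285697937012), np.float64(225.5)) 17.86081314086914 [ 0.61295338 -0.24189111  0.0205    ] delta [  4.6139873    5.23816734 -80.30660788]
```

View pics/w1.png

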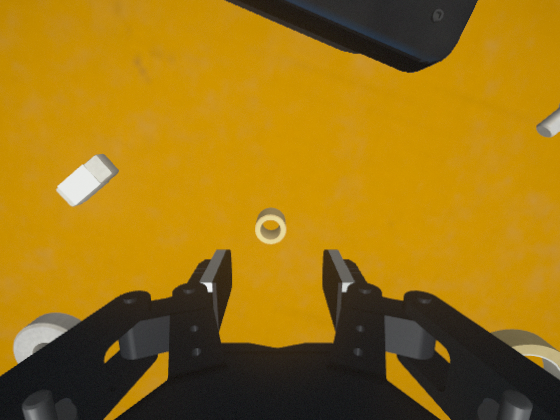

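The bushing's top ring is at about (270,228). The mask also caught some of the side wall behind it, so I corrected by about 2.5 mm, which gives a bushing position of about (0.610, -0.243). Next I go down and grip its upper part.

```bash
R='python3 -m inch'
$R '[{"grip":55,"tx":2,"ty":4,"tz":-20,"twist":0},{"grip":55,"tx":0,"ty":0,"tz":-25,"twist":0},{"grip":55,"tx":0,"ty":0,"tz":-15,"twist":0},{"grip":55,"tx":0,"ty":0,"tz":-7,"twist":0},{"grip":55,"tx":0,"ty":0,"tz":0,"twist":0}]'
$R '[{"grip":10,"tx":0,"ty":0,"tz":0,"twist":0},{"grip":10,"tx":0,"ty":0,"tz":0,"twist":0},{"grip":10,"tx":0,"ty":0,"tz":0,"twist":0},{"grip":10,"tx":0,"ty":0,"tz":0,"twist":0},{"grip":10,"tx":0,"ty":0,"tz":0,"twist":0}]' 40
$R '[{"grip":10,"tx":0,"ty":0,"tz":0,"twist":0},{"grip":10,"tx":0,"ty":0,"tz":10,"twist":0},{"grip":10,"tx":0,"ty":0,"tz":30,"twist":0},{"grip":10,"tx":0,"ty":0,"tz":35,"twist":0},{"grip":10,"tx":0,"ty":0,"tz":10,"twist":0}]'
python3 - <<'E'
from h import *
s,a=grab('wrist','w2');print(s['time'],s['eef_pos'],s['grip_width'],s['wrist_force'])
E
```

```text
time: 2.28
eef_pos: [0.6122, -0.2426, 0.0359]
tool_rot: [[0.957, 0.29, 0.0], [0.29, -0.957, -0.001], [0.0, 0.001, -1.0]]
wrist_force: [-0.4, -0.6, -0.8]
grip_width: 0.0468
time: 2.7
eef_pos: [0.6136, -0.2422, 0.0377]
tool_rot: [[0.957, 0.291, 0.003], [0.291, -0.957, -0.002], [0.003, 0.003, -1.0]]
wrist_force: [-1.1, 0.2, 6.5]
grip_width: 0.0193
time: 3.12
eef_pos: [0.6152, -0.2422, 0.1264]
tool_rot: [[0.957, 0.291, 0.009], [0.291, -0.957, -0.003], [0.007, 0.005, -1.0]]
wrist_force: [1.2, -1.3, -0.1]
grip_width: 0.0197
3.1167 [ 0.61519142 -0.24215698  0.1263636 ] 0.019704945811241697 [ 1.15349635 -1.29677109 -0.07670192]
```

View pics/w2.png

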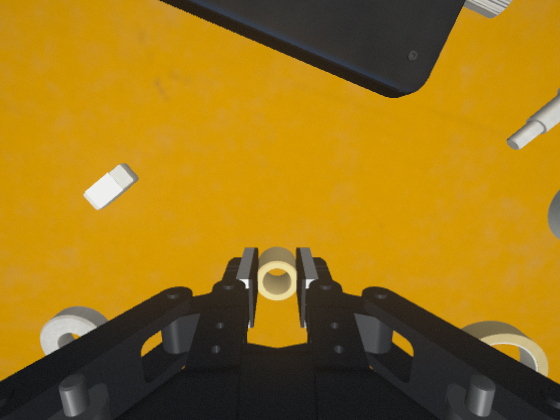

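The bushing is held upright between the pads with its ring at (277,283), and the grip width confirms it. Next I go over the pocket with the hand raised.

```bash
R='python3 -m inch'
$R '[{"grip":10,"tx":-5,"ty":14,"tz":15,"twist":0},{"grip":10,"tx":-10,"ty":28,"tz":20,"twist":0},{"grip":10,"tx":-12,"ty":34,"tz":15,"twist":0},{"grip":10,"tx":-12,"ty":34,"tz":10,"twist":0},{"grip":10,"tx":-12,"ty":36,"tz":0,"twist":0}]'
$R '[{"grip":10,"tx":-12,"ty":36,"tz":0,"twist":0},{"grip":10,"tx":-12,"ty":36,"tz":0,"twist":0},{"grip":10,"tx":-12,"ty":36,"tz":0,"twist":0},{"grip":10,"tx":-12,"ty":36,"tz":0,"twist":0},{"grip":10,"tx":-12,"ty":30,"tz":0,"twist":0}]'
$R '[{"grip":10,"tx":-5,"ty":14,"tz":0,"twist":0},{"grip":10,"tx":-3,"ty":10,"tz":0,"twist":0},{"grip":10,"tx":0,"ty":0,"tz":0,"twist":0},{"grip":10,"tx":0,"ty":0,"tz":0,"twist":0},{"grip":10,"tx":0,"ty":0,"tz":0,"twist":0}]'
python3 - <<'E'
from h import *
s,a=grab('wrist','w3');print(s['time'],s['eef_pos'],s['tool_rot'][:,1],s['grip_width'],s['wrist_force'],s['joint_positions'])
E
```

```text
time: 3.58
eef_pos: [0.5616, -0.0946, 0.1822]
tool_rot: [[0.957, 0.29, 0.004], [0.29, -0.957, -0.001], [0.003, 0.002, -1.0]]
wrist_force: [1.3, 0.9, -0.7]
grip_width: 0.0195
time: 4.0
eef_pos: [0.4998, 0.0812, 0.18]
tool_rot: [[0.956, 0.293, -0.001], [0.293, -0.956, 0.0], [-0.001, -0.001, -1.0]]
wrist_force: [-0.1, -0.2, -0.8]
grip_width: 0.0195
time: 4.42
eef_pos: [0.4939, 0.1008, 0.1801]
tool_rot: [[0.957, 0.288, -0.0], [0.288, -0.957, -0.001], [-0.0, 0.001, -1.0]]
wrist_force: [-0.3, -0.6, -0.7]
grip_width: 0.0193
4.4167 [0.49388415 0.10084761 0.18010736] [ 2.88453632e-01 -9.57493472e-01  8.68037469e-04] 0.019347962325427404 [-0.26729177 -0.62324979 -0.65884158] [-0.06437626  0.29404173 -0.26433059  2.00332116  0.10149784  0.85681637
 -1.66266081]
```

View pics/w3.png

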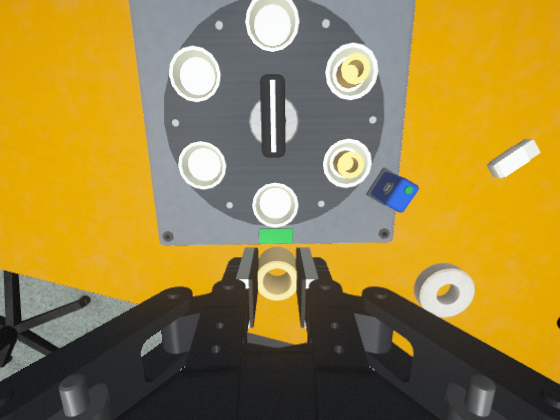

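The pocket is at about (275,205) with the green mark below it at (275,236). The knob bar runs vertically in the picture, so the yaw is right, and the held bushing's ring is at (277,280). Next I measure the offset between bushing and pocket.

```bash
python3 - <<'E'
from h import *
s=ctrl.observe();h=cv2.cvtColor(cv2.imread('pics/w3.png'),cv2.COLOR_BGR2HSV)
m=((h[...,1]<70)&(h[...,2]>165)).astype(np.uint8)
C={}
for n,x,y in(('g',275,205),('a',202,165),('b',195,74),('c',272,22)):
    q=np.zeros_like(m);cv2.circle(q,(x,y),36,1,-1);q&=m;q[:, 262:284][75:160]=0
    k=max(cv2.findContours(q,cv2.RETR_EXTERNAL,cv2.CHAIN_APPROX_NONE)[0],key=cv2.contourArea)
    e=cv2.fitEllipse(cv2.convexHull(k));C[n]=onplane('wrist',[e[0]],.040,s)[0];print(n,e,C[n])
w=(C['g']+C['c'])/2;v=C['g']-w;print('axis',w,'r',np.linalg.norm(v),'ang',np.degrees(np.arctan2(v[1],v[0])))
# held bushing: ring hue
r=((abs(h[...,0].astype(int)-21)<5)&(h[...,1]<140)&(h[...,2]>190)).astype(np.uint8);r[:,:258]=0;r[:,297:]=0;r[:255]=0;r[305:]=0
k=np.vstack([c for c in cv2.findContours(r,cv2.RETR_EXTERNAL,cv2.CHAIN_APPROX_NONE)[0] if len(c)>8]);e=cv2.fitEllipse(cv2.convexHull(k));print('ring',e)
B=onplane('wrist',[e[0]],s['eef_pos'][2]-.0167,s)[0];print('bush',B,B-s['eef_pos']);print('width',onplane('wrist',[(e[0][0]-e[1][0]/2,e[0][1]),(e[0][0]+e[1][0]/2,e[0][1])],s['eef_pos'][2]-.0167,s))
print('move mm',(C['g']-B)*1000)
E
```

```text
g ((270.8649597167969, 209.7444610595703), (47.125144958496094, 59.76319122314453), 42.56149673461914) [0.49476063 0.10552199 0.04      ]
a ((196.09718322753906, 169.5292205810547), (58.44492721557617, 61.06057357788086), 135.5295867919922) [0.51061595 0.17774685 0.04      ]
b ((194.01707458496094, 73.37657165527344), (50.81285858154297, 56.686405181884766), 154.227294921875) [0.58485253 0.19602631 0.04      ]
c ((271.826171875, 20.813047409057617), (53.93720245361328, 60.4160270690918), 178.2707061767578) [0.63805886 0.14702783 0.04      ]
axis [0.56640975 0.12627491 0.04      ] r 0.07459409858912243 ang -163.84652234196096
ring ((276.5221252441406, 280.0881652832031), (40.06311798095703, 42.01575469970703), 87.60106658935547)
bush [0.49190919 0.09932138 0.16340511] [-0.00201118 -0.00138408 -0.0167    ]
width [[0.48903251 0.10889741 0.16340511]
 [0.49478775 0.08974527 0.16340511]]
move mm [   2.85143793    6.20060926 -123.40510588]
```

```bash
python3 - <<'E'
from h import *
s=ctrl.observe();p=viewer.camera_params('wrist');print(np.array(p['mtx']).round(1),np.array(p['tool_from_camera']).round(4))
for z in(.0167,.022,.027): print(z,onplane('wrist',[(276.5,280),(257,280),(297,280)],s['eef_pos'][2]-z,s)-s['eef_pos'])
print(onplane('wrist',[(275.3,205),(272,22),(273,116)],.042,s))
im=cv2.imread('pics/w3.png');c=np.hstack([cv2.resize(im[170:250,230:320],None,fx=4.4,fy=4.4),cv2.resize(im[240:320,230:320],None,fx=4.4,fy=4.4)]);cv2.imwrite('pics/w3c.png',c)
E
```

```text
[[295.    0.  276.7]
 [  0.  295.  213.7]
 [  0.    0.    1. ]] [[ 0.000e+00 -9.652e-01 -2.616e-01  6.820e-02]
 [ 1.000e+00  1.000e-04 -4.000e-04  9.000e-04]
 [ 4.000e-04 -2.616e-01  9.652e-01 -1.168e-01]
 [ 0.000e+00  0.000e+00  0.000e+00  1.000e+00]]
0.0167 [[-0.00196787 -0.00135953 -0.0167    ]
 [-0.00476801  0.00796161 -0.0167    ]
 [ 0.00097777 -0.01115872 -0.0167    ]]
0.022 [[-0.00465073 -0.00216396 -0.022     ]
 [-0.00756207  0.00752734 -0.022     ]
 [-0.00158812 -0.01235229 -0.022     ]]
0.027 [[-0.00718174 -0.00292285 -0.027     ]
 [-0.01019798  0.00711764 -0.027     ]
 [-0.00400877 -0.0134783  -0.027     ]]
[[0.50057155 0.10309065 0.042     ]
 [0.63672765 0.14646368 0.042     ]
 [0.57198085 0.12643771 0.042     ]]
```

View pics/w3c.png

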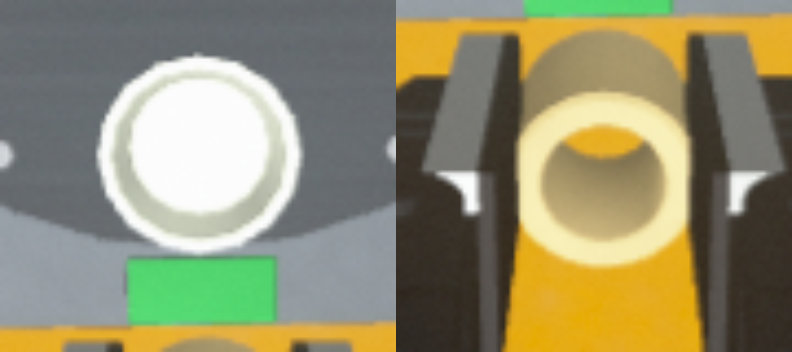

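The rim centre is at (275.5,205), which puts the pocket at about (0.500,0.103). The held bushing sits about 2 mm behind the TCP. So the move is about +8, +3.5 mm, and about 107 mm down.

```bash
R='python3 -m inch'
$R '[{"grip":10,"tx":8,"ty":3.5,"tz":-20,"twist":0},{"grip":10,"tx":0,"ty":0,"tz":-30,"twist":0},{"grip":10,"tx":0,"ty":0,"tz":-25,"twist":0},{"grip":10,"tx":0,"ty":0,"tz":-10,"twist":0},{"grip":10,"tx":0,"ty":0,"tz":0,"twist":0}]'
$R '[{"grip":10,"tx":0,"ty":0,"tz":-8,"twist":0},{"grip":10,"tx":0,"ty":0,"tz":-6,"twist":0},{"grip":10,"tx":0,"ty":0,"tz":-4,"twist":0},{"grip":10,"tx":0,"ty":0,"tz":-2,"twist":0},{"grip":10,"tx":0,"ty":0,"tz":0,"twist":0}]'
python3 - <<'E'
from h import *
s,a=grab('wrist','w4');print(s['time'],s['eef_pos'],s['wrist_force'],s['torque'])
E
```

```text
time: 4.88
eef_pos: [0.5, 0.1044, 0.093]
tool_rot: [[0.957, 0.289, -0.005], [0.289, -0.957, -0.002], [-0.006, 0.0, -1.0]]
wrist_force: [-0.9, -0.8, -1.0]
grip_width: 0.0195
time: 5.3
eef_pos: [0.5014, 0.1061, 0.0754]
tool_rot: [[0.957, 0.291, 0.0], [0.291, -0.957, -0.0], [0.0, 0.0, -1.0]]
wrist_force: [0.3, 0.3, 0.0]
grip_width: 0.0191
5.3 [0.50142272 0.10613762 0.07542798] [0.260739   0.2677304  0.02537712] [-0.05658597  0.00946414 -0.04536795]
```

View pics/w4.png

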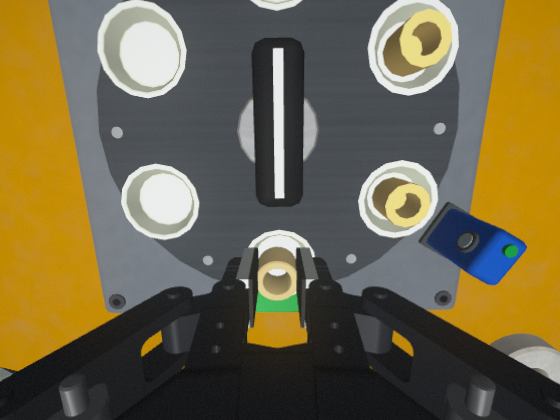

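The bushing is over the pocket, with the cup rim centred at about column 279 and the bushing at 277. It needs about 1 mm sideways and 4 mm down.

```bash
R='python3 -m inch'
$R '[{"grip":10,"tx":0,"ty":-1.5,"tz":-2,"twist":0},{"grip":10,"tx":0,"ty":0,"tz":-1,"twist":0},{"grip":10,"tx":0,"ty":0,"tz":-1,"twist":0},{"grip":10,"tx":0,"ty":0,"tz":0,"twist":0},{"grip":10,"tx":0,"ty":0,"tz":0,"twist":0}]'
```

```text
time: 5.77
eef_pos: [0.5014, 0.1046, 0.0714]
tool_rot: [[0.957, 0.291, 0.0], [0.291, -0.957, -0.0], [0.0, 0.0, -1.0]]
wrist_force: [1.0, 0.6, -0.4]
grip_width: 0.0195
```

```bash
R='python3 -m inch'
$R '[{"grip":10,"tx":0,"ty":0,"tz":-1,"twist":0},{"grip":10,"tx":0,"ty":0,"tz":-1,"twist":0},{"grip":10,"tx":0,"ty":0,"tz":0,"twist":0},{"grip":10,"tx":0,"ty":0,"tz":0,"twist":0}]'
```

```text
time: 6.1
eef_pos: [0.5016, 0.1048, 0.0705]
tool_rot: [[0.957, 0.291, 0.001], [0.291, -0.957, -0.0], [0.0, 0.0, -1.0]]
wrist_force: [-3.3, -0.3, 10.4]
grip_width: 0.0197
```

It touches the floor with 10 N. Next I release and go up.

```bash
R='python3 -m inch'
$R '[{"grip":10,"tx":0,"ty":0,"tz":0.8,"twist":0},{"grip":35,"tx":0,"ty":0,"tz":0,"twist":0},{"grip":45,"tx":0,"ty":0,"tz":0,"twist":0},{"grip":45,"tx":0,"ty":0,"tz":0,"twist":0},{"grip":45,"tx":0,"ty":0,"tz":0,"twist":0}]'
$R '[{"grip":45,"tx":0,"ty":0,"tz":15,"twist":0},{"grip":45,"tx":0,"ty":0,"tz":30,"twist":0},{"grip":45,"tx":0,"ty":0,"tz":35,"twist":0},{"grip":45,"tx":0,"ty":0,"tz":20,"twist":0},{"grip":45,"tx":0,"ty":0,"tz":0,"twist":0}]'
python3 - <<'E'
from h import *
s,a=grab('wrist','w5');print(s['time'],s['eef_pos'],s['wrist_force'],s['grip_width'])
E
```

```text
time: 6.52
eef_pos: [0.5013, 0.1046, 0.07]
tool_rot: [[0.957, 0.291, -0.0], [0.291, -0.957, -0.0], [-0.0, 0.0, -1.0]]
wrist_force: [-0.6, -0.8, 0.2]
grip_width: 0.0382
time: 6.93
eef_pos: [0.5042, 0.1055, 0.1746]
tool_rot: [[0.957, 0.291, 0.009], [0.291, -0.957, 0.002], [0.009, 0.001, -1.0]]
wrist_force: [0.8, -1.0, -0.3]
grip_width: 0.0385
6.9333 [0.5041884  0.10548384 0.17457492] [ 0.8139142  -0.9934144  -0.33452094] 0.03849043253432042
```

View pics/w5.png

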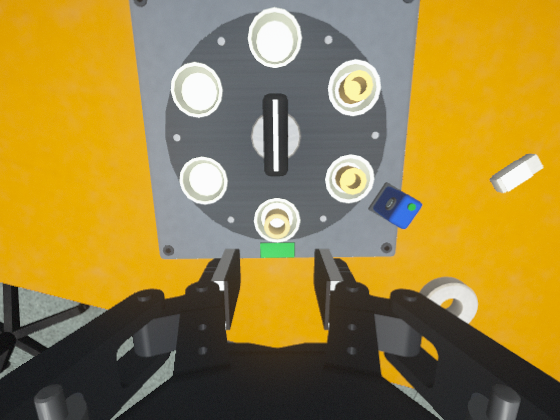

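The bushing stands in the pocket: its ring is at (277,222) inside the cup at (277,220), it is upright like its neighbours, and the wheel is unmoved. Next I go to the knob, straddle it and grip.

```bash
R='python3 -m inch'
$R '[{"grip":45,"tx":20,"ty":6,"tz":0,"twist":0},{"grip":45,"tx":30,"ty":9,"tz":0,"twist":0},{"grip":45,"tx":16,"ty":5,"tz":-5,"twist":0},{"grip":45,"tx":0,"ty":0,"tz":-12,"twist":0},{"grip":45,"tx":0,"ty":0,"tz":0,"twist":0}]'
$R '[{"grip":45,"tx":0,"ty":0,"tz":-20,"twist":0},{"grip":45,"tx":0,"ty":0,"tz":-20,"twist":0},{"grip":45,"tx":0,"ty":0,"tz":-15,"twist":0},{"grip":45,"tx":0,"ty":0,"tz":-5,"twist":0},{"grip":45,"tx":0,"ty":0,"tz":0,"twist":0}]'
```

```text
time: 7.4
eef_pos: [0.5654, 0.1241, 0.1493]
tool_rot: [[0.957, 0.291, -0.007], [0.291, -0.957, -0.002], [-0.007, -0.0, -1.0]]
wrist_force: [-1.8, -0.7, -1.7]
grip_width: 0.0385
time: 7.82
eef_pos: [0.565, 0.1238, 0.0912]
tool_rot: [[0.957, 0.291, -0.005], [0.291, -0.957, -0.002], [-0.005, 0.0, -1.0]]
wrist_force: [-0.1, 0.3, 0.2]
grip_width: 0.0383
```

```bash
R='python3 -m inch'
$R '[{"grip":45,"tx":1,"ty":0,"tz":1,"twist":0},{"grip":10,"tx":0,"ty":0,"tz":0,"twist":0},{"grip":10,"tx":0,"ty":0,"tz":0,"twist":0},{"grip":10,"tx":0,"ty":0,"tz":0,"twist":0},{"grip":10,"tx":0,"ty":0,"tz":0,"twist":0}]' 30
$R '[{"grip":10,"tx":0,"ty":0,"tz":0,"twist":2},{"grip":10,"tx":0,"ty":0,"tz":0,"twist":2},{"grip":10,"tx":0,"ty":0,"tz":0,"twist":3},{"grip":10,"tx":0,"ty":0,"tz":0,"twist":3},{"grip":10,"tx":0,"ty":0,"tz":0,"twist":3}]'
python3 -c "
from h import *
s=ctrl.observe();print(s['wrist_force'],s['torque'],s['joint_positions'])"
```

```text
time: 8.23
eef_pos: [0.5688, 0.126, 0.0955]
tool_rot: [[0.956, 0.292, 0.002], [0.292, -0.956, 0.002], [0.002, -0.001, -1.0]]
wrist_force: [-2.2, 2.9, 5.7]
grip_width: 0.0153
time: 8.65
eef_pos: [0.5686, 0.1265, 0.0955]
tool_rot: [[0.865, 0.502, 0.002], [0.502, -0.865, 0.002], [0.002, -0.001, -1.0]]
wrist_force: [-2.4, 3.7, 6.3]
grip_width: 0.0154
[-2.44558522  3.72419753  6.27629199] [ 0.73692365  0.5094424  -0.13683932] [-0.06882557  0.52356789 -0.29289451  1.88965202  0.209827    0.75586178
 -1.52304386]
```

The knob is turning with the hand: 13° so far, with small forces. Next is the remaining 47°.

```bash
R='python3 -m inch'
$R '[{"grip":10,"tx":0,"ty":0,"tz":0,"twist":4},{"grip":10,"tx":0,"ty":0,"tz":0,"twist":4},{"grip":10,"tx":0,"ty":0,"tz":0,"twist":4},{"grip":10,"tx":0,"ty":0,"tz":0,"twist":4},{"grip":10,"tx":0,"ty":0,"tz":0,"twist":4}]'
$R '[{"grip":10,"tx":0,"ty":0,"tz":0,"twist":4},{"grip":10,"tx":0,"ty":0,"tz":0,"twist":4},{"grip":10,"tx":0,"ty":0,"tz":0,"twist":4},{"grip":10,"tx":0,"ty":0,"tz":0,"twist":4},{"grip":10,"tx":0,"ty":0,"tz":0,"twist":4}]'
$R '[{"grip":10,"tx":0,"ty":0,"tz":0,"twist":3},{"grip":10,"tx":0,"ty":0,"tz":0,"twist":2},{"grip":10,"tx":0,"ty":0,"tz":0,"twist":2},{"grip":10,"tx":0,"ty":0,"tz":0,"twist":0},{"grip":10,"tx":0,"ty":0,"tz":0,"twist":0}]'
```

```text
time: 9.07
eef_pos: [0.5681, 0.1271, 0.0955]
tool_rot: [[0.64, 0.768, 0.001], [0.768, -0.64, 0.003], [0.003, -0.001, -1.0]]
wrist_force: [-3.4, 5.1, 7.1]
grip_width: 0.0152
time: 9.48
eef_pos: [0.5674, 0.1275, 0.0955]
tool_rot: [[0.338, 0.941, -0.0], [0.941, -0.338, 0.003], [0.003, -0.001, -1.0]]
wrist_force: [-6.1, 4.8, 8.5]
grip_width: 0.0155
time: 9.9
eef_pos: [0.5672, 0.1276, 0.0955]
tool_rot: [[0.224, 0.975, -0.001], [0.975, -0.224, 0.003], [0.003, -0.001, -1.0]]
wrist_force: [-5.5, 5.6, 8.5]
grip_width: 0.0156
```

```bash
R='python3 -m inch'
$R '[{"grip":30,"tx":0,"ty":0,"tz":0,"twist":0},{"grip":45,"tx":0,"ty":0,"tz":0,"twist":0},{"grip":45,"tx":0,"ty":0,"tz":0,"twist":0},{"grip":45,"tx":0,"ty":0,"tz":0,"twist":0},{"grip":45,"tx":0,"ty":0,"tz":0,"twist":0}]'
$R '[{"grip":45,"tx":0,"ty":0,"tz":15,"twist":0},{"grip":45,"tx":0,"ty":0,"tz":30,"twist":0},{"grip":45,"tx":0,"ty":0,"tz":35,"twist":0},{"grip":45,"tx":-10,"ty":0,"tz":30,"twist":0},{"grip":45,"tx":-20,"ty":-15,"tz":15,"twist":0}]'
$R '[{"grip":45,"tx":-20,"ty":-25,"tz":0,"twist":-5},{"grip":45,"tx":-20,"ty":-25,"tz":0,"twist":-5},{"grip":45,"tx":-10,"ty":-20,"tz":0,"twist":-5},{"grip":45,"tx":0,"ty":-10,"tz":0,"twist":-5},{"grip":45,"tx":0,"ty":0,"tz":0,"twist":0}]'
python3 - <<'E'
from h import *
s,a=grab('wrist','w6');print(s['time'],s['eef_pos'],s['wrist_force'])
E
```

```text
time: 10.32
eef_pos: [0.5686, 0.1239, 0.094]
tool_rot: [[0.227, 0.974, 0.0], [0.974, -0.227, -0.001], [-0.0, 0.0, -1.0]]
wrist_force: [-0.0, -0.2, 0.0]
grip_width: 0.0383
time: 10.73
eef_pos: [0.5412, 0.1131, 0.2232]
tool_rot: [[0.223, 0.975, 0.008], [0.975, -0.223, 0.005], [0.006, 0.007, -1.0]]
wrist_force: [0.9, 0.7, 0.7]
grip_width: 0.0384
time: 11.15
eef_pos: [0.4878, 0.0263, 0.2192]
tool_rot: [[0.551, 0.834, 0.0], [0.834, -0.551, -0.002], [-0.002, 0.001, -1.0]]
wrist_force: [-0.4, 0.7, 0.2]
grip_width: 0.0381
11.15 [0.48782144 0.02634928 0.21920855] [-0.39303431  0.68038301  0.17880576]
```

View pics/w6.png

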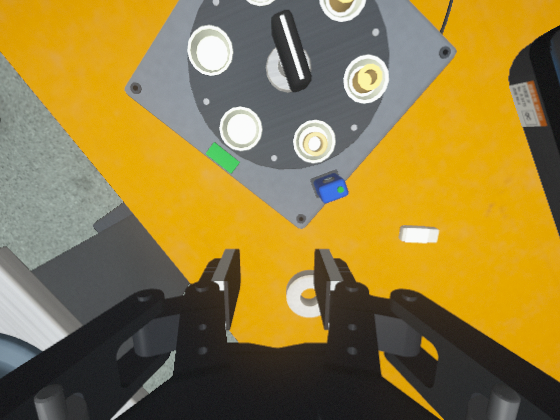

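The bushing is seated at (315,142) in front of the blue post at (330,187), and an empty pocket is now at the green mark. One numeric check before handing in.

```bash
python3 - <<'E'
from h import *
s=ctrl.observe();P=onplane('wrist',[(314.5,142),(210,50)],.042,s);v=P[0]-[.5675,.1242,.042]
print(P,np.linalg.norm(v),'turn',(np.degrees(np.arctan2(v[1],v[0]))+163)%360, 'speed',np.abs(s['dq']).max())
print(ctrl.close_job())
E
```

```text
[[0.55328736 0.05697154 0.042     ]
 [0.5163524  0.17672957 0.042     ]] 0.0687143752813168 turn 61.06297000457589 speed 0.04253032707762952
the job is handed in; nothing more can be done
None
```

The bushing is in the pocket that was at the green mark, the wheel is one click counter-clockwise of its start, and I handed the job in at about 11 s of the 51 s allowed. The hand-in reports no verdict.

- **Placing:** I gripped the bushing by its upper part and lowered it until it touched the cup floor, with about 10 N at the wrist. Then I let go. The picture afterwards showed it upright and central, with the wheel unmoved.
- **Turning:** I gripped the knob and turned it 60° by the measured hand angle. I then let go and moved clear; the wrist force went back to zero.
- **Last check:** The last picture showed the bushing standing in its cup in front of the blue post. The pocket position gave a turn of about 61°, inside the 50–70° allowed. That measurement put the pocket 69 mm from the axis instead of 72, about the calibration error.
- **Disagreements on the way:** The top and wrist cameras differed by about 5 mm on the loose bushing. The gripper read 19.5 mm on the 22 mm bushing. An automatic outline of the pocket was off, so I read its centre from an enlarged picture. None of these affected the result.

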